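# Rock a pendulum angle gauge on the analyser's tilt-sensor stud and hold it on the mark

## Task

The analyser's tilt sensor is being checked: pick up the yellow angle gauge by its black handle and set it upright, with the middle of its foot on the domed brass stud of the blue sensor box so that the sprung stud gives a few millimetres. Then, keeping the foot gently pressed on the stud, rock the gauge sideways until its swinging pointer settles in the red band on its dial, and finish while still holding it there: do not let go or put it down. Leave the tube rack, the bottle and the tip box alone.

Things in the scene. Friction and masses are not known exactly. Their poses are not given: they have to be found in the camera images.
- gauge: Pendulum angle gauge, about 0.4 kg. Origin: centre of its foot's underside; z up, x out of the white dial (away from the robot, world +x give or take 0.5 rad). Steel foot 44 (x) by 80 (y) by 12 mm; yellow round case 96 mm across, 24 mm thick, top 110 mm up; black rubber handle 26 (x) by 30 (y) mm from 108 to 158 mm up, pinched across its 30 mm (along y). Starts upright on the stand.
- pointer (a joint): Free-hanging black pointer, a pendulum hinged at the dial centre 62 mm above the foot's underside; hangs plumb at any tilt, takes about 2 s to stop swinging. Rad about the gauge's x: 0 with the gauge upright, positive with the tip to the gauge's +y side, which comes from leaning the gauge's top to its +y side (a lean of 0.3 rad reads 0.3).
- bezel (a joint): Angle in rad of the middle of the red band on the dial, measured as the pointer's is; 0.22 to 0.45, different each time, fixed during the job. The band is about 0.16 rad wide; the pointer is on the mark when the two angles agree.
- pointer_tip (a point): Tip of the pointer, 40 mm from the dial centre.
- mark (a point): Middle of the red band, 40 mm from the dial centre, in the plane of the pointer.
- stand: Dark steel slab, 80 by 120 by 12 mm, fixed, on which the gauge stands at the start; origin at the centre of its underside.
- block: Blue tilt-sensor box, 100 by 100 by 30 mm, fixed, with an aluminium collar (44 mm diameter, top at 40 mm) from which the stud rises. Origin at the centre of its underside. Which side the box and the stand are on varies.
- stud (a joint): How far the domed stud is pushed down into the box, m: 0 at rest, 0.012 fully down (hard stop). Springy: about 1.2 N starts it, plus 0.5 N for each mm.
- stud_top (a point): Highest point of the brass stud: head of 32 mm diameter with a rounded top, sphere radius 28 mm, so that the gauge's flat foot can rock on it by up to 0.55 rad; 70 mm above the table at rest, sinks with the stud.
- tube_rack: White rack with five capped tubes, 150 by 45 mm, 95 mm tall, loose; origin centre of underside, long side along its y.
- reagent_bottle: White bottle with blue cap, 52 mm diameter, 85 mm tall, loose; origin centre of underside.
- tip_box: Blue pipette-tip box, 87 by 122 by 57 mm, loose; origin centre of underside.

How it is judged:
On the way, in this order (a step that is already met when the one before it is completed fails the run):
1. the gauge is lifted off its stand (distance of gauge from where it was at the start of the episode above 0.03 m and contact force between gauge and stand below 0.05 N and contact force between gauge and the fingers above 1 N), for 0.2 s.
2. the gauge stands upright (within about 7 degrees) with its foot on the stud, pressing it down by at least 1.5 mm (angle between gauge's own z axis and vertical below 0.12 rad and value of joint stud above 0.0015 m and contact force between gauge and block above 0.5 N and horizontal distance between gauge and stud_top below 0.025 m), for 0.2 s.
At the end, for the whole second after the job is handed in: The gauge is still in the fingers and still, its foot (its centre within 30 mm of the stud) pressing the stud down at least 1 mm with 0.5 to 15 N, its dial upright to 11 degrees fore and aft, and its pointer at rest within 3.4 mm (4.9 degrees) of the middle of the red band (distance between pointer_tip and mark below 0.0034 m and velocity of joint pointer between -0.3 and 0.3 rad/s and contact force between gauge and the fingers above 1 N and contact force between gauge and block between 0.5 and 15 N and value of joint stud above 0.001 m and horizontal distance between gauge and stud_top below 0.03 m and z of gauge in the frame of block above 0.045 m and angle between gauge's own x axis and vertical between 1.37 and 1.77 rad and linear speed of gauge below 0.03 m/s); the arm keeps its last pose, push and grip.
It fails at once if the gauge is pushed hard onto the stud or box (over 25 N) (contact force between gauge and block above 25 N).
It fails at once if the tube rack is moved over 20 mm (distance of tube_rack from where it was at the start of the episode above 0.02 m).
It fails at once if the bottle is moved over 20 mm (distance of reagent_bottle from where it was at the start of the episode above 0.02 m).
It fails at once if the tip box is moved over 20 mm (distance of tip_box from where it was at the start of the episode above 0.02 m).
It also fails if it takes over 51 s, if anything falls off the work surface, if the arm or the gripper's body presses on something with over 40 N, if the wrist force passes 120 N, or if a joint passes its speed limit or range.

## Robot

A 6-joint arm with a two-finger parallel gripper is mounted at the origin on the work surface. World frame = base frame: x ahead of the robot, y to its left, z up, the work surface at z = 0. Lengths are in m, angles in rad, forces in N, time in s.
With the tool pointing down it reaches from about 0.275 to 0.85 m from the base axis. Payload 5.2 kg.
Tool frame: the origin (TCP) lies midway between the tips of the shut fingers; the grasp point (between the pads) lies 19 mm behind it; z points along the fingers, y is the direction in which the jaws open and shut (so a half turn about z gives the same grasp; the last joint's range is limited). The gripper opens to 85 mm and grips with 20 to 120 N. Pads are 22 mm wide; open, the fingers measure 114 mm over their backs; the gripper's body (76 mm by 85 mm) begins 54 mm behind the grasp point. The pads swing forward as they close: fully open they stand 13 mm farther back than shut.
Start: joints at [1.117, 0.259, 1.535, -0, 1.348, -0.203], TCP at [0.136, 0.533, 0.231] pointing down, gripper open.
Joint ranges: [-3.14, 3.14], [-0.91, 2.08], [0.19, 2.58], [-1.22, 4.36], [0.22, 2.71], [-3.12, 3.12]. Speed limits (rad/s): [2.57, 2.57, 3.14, 3.14, 3.14, 3.14].

## Interface

Orientations are given as a unit quaternion [w, x, y, z].
In Python, from station import * gives the robot as it stands. The module is installed in compiled form; this text tells all that it offers.
- The arm moves only by the tool send_rows, never from a script. Its argument "moves" is a list of rows, each an object of numbers: "grip": the finger opening in cm, from 0 to 8.54; "x", "y", "z": the shift along the tool's x, y, z in cm; "turn": the turn about the tool's z in degrees. A call has exactly 10 rows; each row is the pose to reach, as a shift and turn from the pose measured when the call began, along the tool's axes at that moment; what a row does not reach only later rows make up. A row lasts 1/8 s, in which the tool goes at most 62.5 mm and 10.7 degrees, less where a joint would pass 70% of its speed; a pose out of reach is approached as far as the arm can. A call with a gripper value outside its range is refused whole. The fingers move at their own pace and stop on an object; "newtons" is the grip in N (left out, the last holds). Time passes only in rows, so rows that repeat a pose let the fingers close, or fill a call up. It gives the time, the measured TCP pose, the force and the opening at its end, in the units of the state.
- sense(): the state, without advancing time (a new reading comes with each control period).
- snapshot(name): name is "scene" or "top" or "wrist"; returns a dict with "image" (400x640x3 uint8, red, green, blue), "fx", "fy", "cx", "cy" (pixels), "view" (4x4, takes a point from world to camera coordinates). Camera axes: x right, y up, looking along -z (the intrinsics and any distortion apply to the point x, -y, -z); pixel columns grow to the right and rows downward; lengths in m; the calibration is good to about 2 mm. The wrist camera is an equidistant fisheye: a pixel r from the principal point sees the ray r / f radians off the axis. A picture is of the moment at which its call begins. There is no depth.
- close_job(): hands the job in, once; it reports no verdict.
The state is a dict: "time": time; "joint_pos": joint angles; "dq": joint speeds; "joint_efforts": joint torques, N m; "position": TCP position; "orientation": TCP orientation; "force": force on the tool from outside, world axes, zero at the start; "moment": the same for the moment, N m; "finger_gap": finger opening in m.
Only numpy, scipy, OpenCV 4.12 (cv2) and the standard library are available. Lean on these libraries where they do the work, as an engineer would, in place of code of your own. Each camera call takes 0.05 s, during which the arm holds its last target.

## Working session

There is one attempt and no reset: what is moved stays moved. The work goes in short steps, Python scripts to look and compute and a tool call to move; the robot and the scene stay as the last step left them, time stands still between calls to the robot, and variables do not carry over. Pictures are saved under pics/ and viewed, and the job is handed in when it is done.

Besides the shell and the picture viewer there is one more tool, called by a JSON object that holds its "method" and its "body". send_rows: Moves the arm, as the interface text tells. Its arguments: {"type":"object","properties":{"moves":{"type":"array"},"newtons":{"type":"number"}},"required":["moves"]}

```bash
mkdir -p pics
cat > h.py <<'E'
from station import *
import numpy as np, cv2
def save(n,f,img=None):
    s=snapshot(n); cv2.imwrite('pics/'+f,cv2.cvtColor(s['image'],cv2.COLOR_RGB2BGR)); return s
E
python3 - <<'E'
from h import *
import pickle
d={}
for n in('scene','top','wrist'):
    d[n]=save(n,n+'0.png'); s=d[n]; print(n,s['fx'],s['fy'],s['cx'],s['cy'],[k for k in s]); print(np.round(s['view'],3))
pickle.dump(d,open('d0.pkl','wb'))
s=sense(); print(s)
E
```

```text
scene 470.30235950076036 470.30235950076036 322.5029546184473 202.88273386376707 ['image', 'fx', 'fy', 'cx', 'cy', 'view']
[[-0.381  0.924  0.01   0.194]
 [-0.625 -0.265  0.734  0.298]
 [ 0.681  0.274  0.679 -1.377]
 [ 0.     0.     0.     1.   ]]
top 363.3739656516798 363.3739656516798 322.99489897412474 194.31967836283977 ['image', 'fx', 'fy', 'cx', 'cy', 'view']
[[ 0.023 -0.999  0.032 -0.002]
 [ 0.988  0.028  0.152 -0.583]
 [-0.153  0.028  0.988 -0.88 ]
 [ 0.     0.     0.     1.   ]]
wrist 309.70691628693146 309.70691628693146 321.06403478646394 202.42243909336065 ['image', 'fx', 'fy', 'cx', 'cy', 'view']
[[ 0.248  0.969 -0.001 -0.55 ]
 [-0.926  0.237 -0.294  0.039]
 [-0.284  0.074  0.956 -0.379]
 [ 0.     0.     0.     1.   ]]
{'time': 0.15, 'joint_pos': array([ 1.11716517e+00,  2.59157951e-01,  1.53579291e+00, -6.87705102e-06,
        1.34800506e+00, -2.02779676e-01]), 'dq': array([ 0.0004283 , -0.00222669, -0.00309483,  0.00028104, -0.00029485,
        0.00077828]), 'joint_efforts': array([ 3.07706519e-03, -4.46390820e+01, -2.90820336e+01, -1.27674339e-04,
        8.07439908e-03, -4.18890284e-05]), 'position': array([0.13632172, 0.53243905, 0.23069074]), 'orientation': array([-2.16547616e-04,  1.25096358e-01,  9.92144363e-01, -6.46332315e-04]), 'force': array([-0.48883135, -0.21510917,  0.31953833]), 'moment': array([ 0.02135094, -0.01754281, -0.03499818]), 'finger_gap': 0.08516346003938738}
```

View pics/scene0.png

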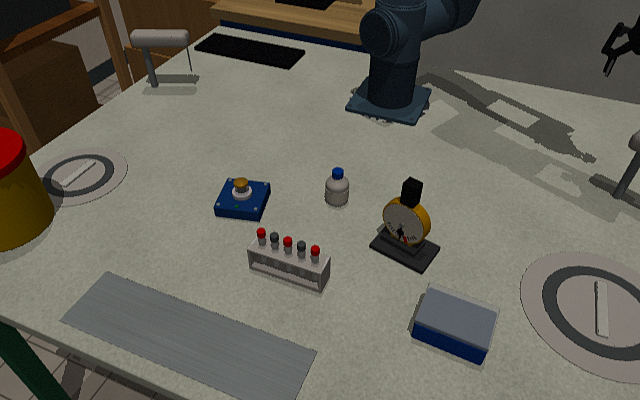

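View pics/top0.png

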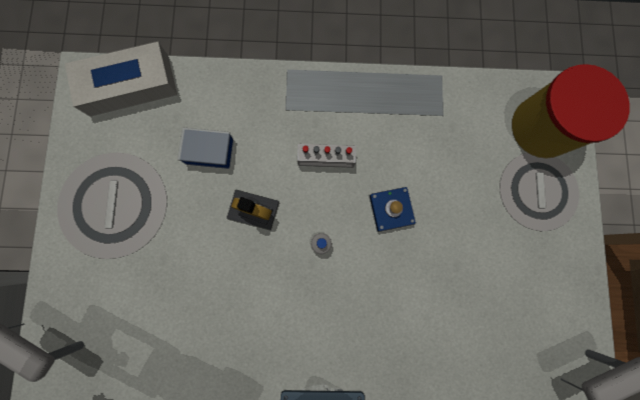

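View pics/wrist0.png

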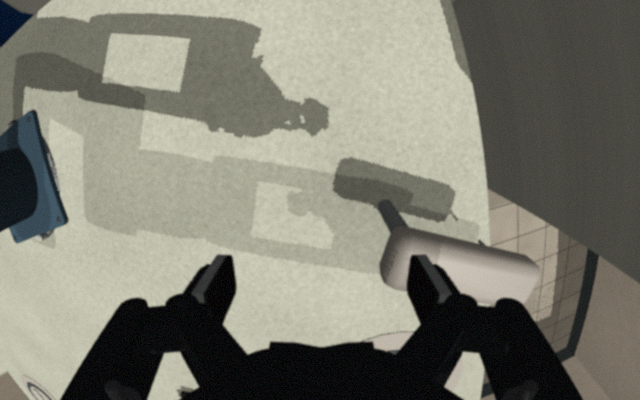

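The scene view shows the gauge on its stand at (405,225), dial facing the camera, handle at (412,192). The box stud is at (241,185), with the bottle at (337,187) between them and nearer the robot. In the top view the handle is at (246,205), the stud at (396,208) and the bottle at (321,243). The wrist view shows only bare table. Next I'll take zoomed crops and positions.

```bash
cat >> h.py <<'E'
def ray(s,u,v):
    V=np.array(s['view']);R=V[:3,:3];c=-R.T@V[:3,3]
    d=np.array([(u-s['cx'])/s['fx'],-(v-s['cy'])/s['fy'],-1.0]);d=R.T@d
    return c,d/np.linalg.norm(d)
def onz(s,u,v,z):
    c,d=ray(s,u,v);return c+d*(z-c[2])/d[2]
def tri(sa,a,sb,b):
    c1,d1=ray(sa,*a);c2,d2=ray(sb,*b)
    A=np.stack([d1,-d2],1);t=np.linalg.lstsq(A,c2-c1,rcond=None)[0]
    p,q=c1+d1*t[0],c2+d2*t[1];return (p+q)/2,np.linalg.norm(p-q)
def proj(s,p):
    V=np.array(s['view']);q=V[:3,:3]@np.asarray(p)+V[:3,3]
    return np.array([s['cx']+s['fx']*q[0]/-q[2], s['cy']-s['fy']*q[1]/-q[2]])
def crop(s,u0,u1,v0,v1,k,f):
    im=cv2.cvtColor(s['image'],cv2.COLOR_RGB2BGR)[v0:v1,u0:u1]
    cv2.imwrite('pics/'+f,cv2.resize(im,None,fx=k,fy=k,interpolation=cv2.INTER_CUBIC))
E
python3 - <<'E'
from h import *
import pickle
d=pickle.load(open('d0.pkl','rb'))
crop(d['top'],220,290,180,240,10,'ct.png')
crop(d['scene'],365,445,170,275,5,'cs.png')
s=d['scene'];t=d['top']
def blob(s,box,lo,hi):
    u0,u1,v0,v1=box
    h=cv2.cvtColor(s['image'][v0:v1,u0:u1],cv2.COLOR_RGB2HSV);m=cv2.inRange(h,lo,hi)
    n,l,st,ce=cv2.connectedComponentsWithStats(m);i=1+np.argmax(st[1:,4]);return ce[i]+[u0,v0],st[i]+[u0,v0,0,0,0]
print('box blue top',blob(t,(360,425,180,240),(105,100,30),(130,255,255)))
for n,s_,b in(('top',t,(380,412,195,222)),('scene',s,(228,255,172,196))):
    print('stud',n,blob(s_,b,(8,100,60),(28,255,255)))
crop(t,365,425,180,240,10,'cb.png'); crop(s,205,280,165,225,8,'cbs.png')
# bottle cap
print(tri(t,blob(t,(305,340,230,256),(105,100,30),(130,255,255))[0],s,blob(s,(325,350,160,182),(105,100,30),(130,255,255))[0]))
# camera pos
for x in(s,t):print(ray(x,0,0)[0])
E
```

```text
box blue top (array([391.60810811, 209.23333333]), array([ 370,  187,   45,   44, 1110]))
stud top (array([395.88990826, 206.72477064]), array([391, 201,  11,  12, 109]))
stud scene (array([240.25663717, 182.0619469 ]), array([233, 178,  15,  10, 113]))
(array([0.45991606, 0.01397899, 0.07785299]), np.float64(0.001728327103175944))
[1.19856752 0.27680071 0.71405958]
[0.44159999 0.03849479 0.95815137]
```

View pics/ct.png

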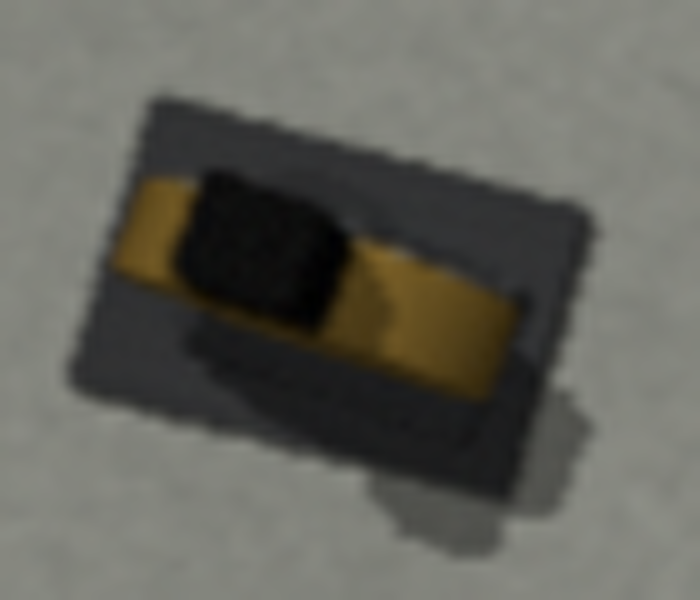

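View pics/cs.png

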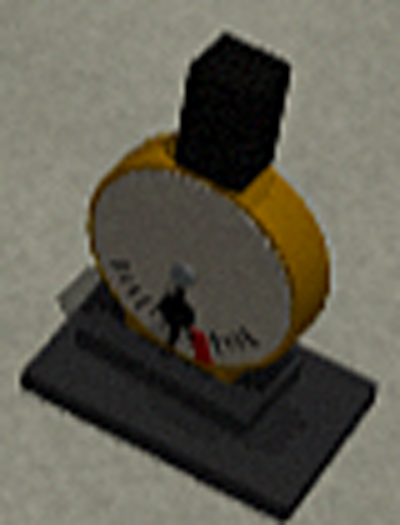

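View pics/cb.png

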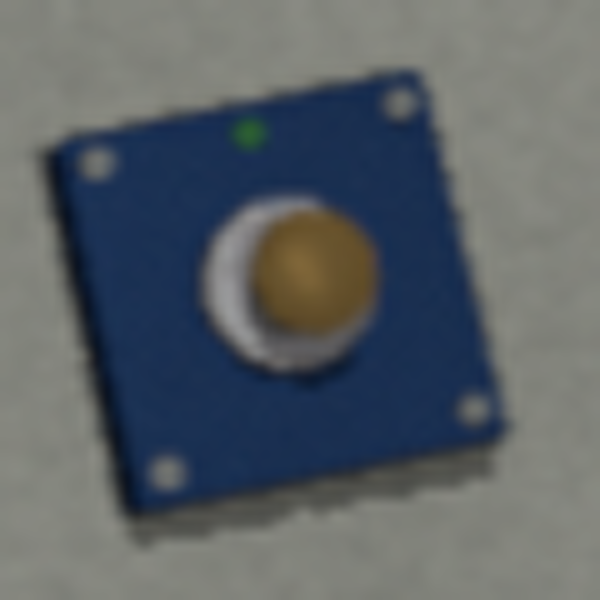

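The crops show the handle's black top at about (244,203) in the top view. On the dial, the red band is just to the right (+y) of the pointer: hub at about (401,225), band at about (405,239). I'll enhance the image to measure the gauge's pose.

Run:
```python
from h import *
import pickle
d=pickle.load(open('d0.pkl','rb'))
def g(s,u0,u1,v0,v1,k,f):
    im=cv2.cvtColor(s['image'],cv2.COLOR_RGB2BGR)[v0:v1,u0:u1]
    im=(255*(im/255.)**0.45).astype(np.uint8)
    cv2.imwrite('pics/'+f,cv2.resize(im,None,fx=k,fy=k,interpolation=cv2.INTER_CUBIC))
g(d['top'],230,285,190,230,14,'ct2.png')
g(d['scene'],365,445,170,275,5.7,'cs2.png')
t=d['top'];s=d['scene']
c=[onz(t,220+x/10-.5,180+y/10-.5,.012) for x,y in((157,98),(592,215),(510,500),(75,388))]
print(np.round(c,4),np.mean(c,0)); e=c[0]-c[1];print(np.arctan2(-e[0],e[1]),np.linalg.norm(e),np.linalg.norm(c[1]-c[2]))
print('stud',tri(t,(395.9,206.7),s,(240.3,181.5)),onz(t,395.9,206.7,.067))
cb=[onz(t,365+x/10-.5,180+y/10-.5,.03) for x,y in((57,145),(415,72),(508,430),(135,515))];print('box',np.mean(cb,0),np.linalg.norm(cb[0]-cb[1]))
rk=[onz(t,u,v,.095) for u,v in((305,149),(349,151))];print('rack caps',np.round(rk,3))
```

```text
[[0.595  0.2421 0.012 ]
 [0.5672 0.1272 0.012 ]
 [0.4924 0.1452 0.012 ]
 [0.5184 0.2586 0.012 ]] [0.54325769 0.19326126 0.012     ]
-0.2376002471341404 0.11818535627030548 0.07699976123283359
stud (array([ 0.55414459, -0.17016815,  0.06598126]), np.float64(0.002389644421032648)) [ 0.55354014 -0.16879133  0.067     ]
box [ 0.55350757 -0.16826126  0.03      ] 0.09643825541923667
rack caps [[ 0.686  0.061  0.095]
 [ 0.685 -0.047  0.095]]
```

View pics/ct2.png

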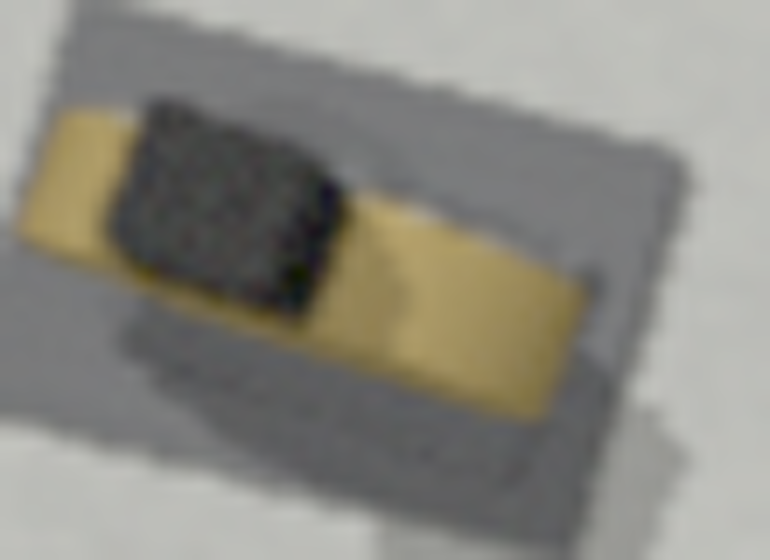

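View pics/cs2.png

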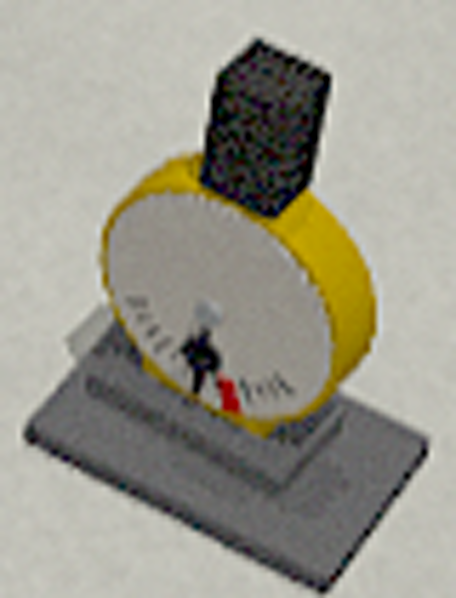

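Run:
```python
from h import *
import pickle
d=pickle.load(open('d0.pkl','rb'))
t=d['top'];s=d['scene']
P=lambda s,o,k,x,y:onz(s,o[0]+(x+.5)/k-.5,o[1]+(y+.5)/k-.5,1)
def px(o,k,x,y):return (o[0]+(x+.5)/k-.5,o[1]+(y+.5)/k-.5)
T=lambda x,y:px((230,190),14,x,y); S=lambda x,y:px((365,170),5.7,x,y)
# handle top back-left corner: scene apex (258,40)? identify by triangulation
print('corner -x,+? ',tri(t,T(325,155),s,S(258,40)), tri(t,T(110,245),s,S(258,40)))
for n,(a) in {'apex':(258,40),'right':(330,75),'left':(215,75)}.items(): print(n,onz(s,*S(*a),.170))
for n,a in {'tl':(150,95),'bl':(108,240),'r?':(345,190),'br':(300,318)}.items(): print(n,onz(t,*T(*a),.170),onz(t,*T(*a),.12))
# case ends in top at z=.074 
for a in((62,108),(20,240),(590,285),(545,420)): print('case',onz(t,*T(*a),.074))
# foot corners scene z=.024
for a in((85,385),(278,480),(342,415)): print('foot',onz(s,*S(*a),.024))
# blob of handle in scene and top
```

```text
corner -x,+?  (array([0.54251465, 0.17293417, 0.18206605]), np.float64(0.01273483688600695)) (array([0.53223088, 0.18839912, 0.17997644]), np.float64(0.021533520963463358))
apex [0.52501994 0.1766863  0.17      ]
right [0.53299855 0.20199321 0.17      ]
left [0.54721434 0.16862157 0.17      ]
tl [0.55422957 0.1962233  0.17      ] [0.56137475 0.20622953 0.12      ]
bl [0.53138038 0.20137765 0.17      ] [0.53707601 0.21171087 0.12      ]
r? [0.54016503 0.1652998  0.17      ] [0.54641796 0.17334426 0.12      ]
br [0.52004147 0.17118853 0.17      ] [0.52501777 0.17960657 0.12      ]
case [0.56523792 0.23053585 0.074     ]
case [0.54190999 0.2363822  0.074     ]
case [0.53667345 0.13750823 0.074     ]
case [0.51297838 0.14422744 0.074     ]
foot [0.55458738 0.14227561 0.024     ]
foot [0.57130279 0.21608641 0.024     ]
foot [0.53330896 0.22921629 0.024     ]
```

Gauge handle centre is about (0.540, 0.1865), from two views that agree to about 1 mm, with yaw about −0.26. The stud is at (0.554, −0.169).

The moves can only turn about the vertical tool axis, so I can't tilt the tool. I'll pinch the handle across its 26 mm side (jaws along gauge x), so the gauge can pivot sideways between the pads.

```bash
cat >> h.py <<'E'
from scipy.spatial.transform import Rotation as Ro
def rows_to(p,ang=None):
    s=sense();q=s['orientation'];R=Ro.from_quat([q[1],q[2],q[3],q[0]]).as_matrix()
    dl=R.T@(np.array(p)-s['position'])*100
    a=np.arctan2(R[1,1],R[0,1]);out=[np.round(dl,2)]
    if ang is not None: out.append(round(np.degrees((a-ang+np.pi)%(2*np.pi)-np.pi),1))
    print('shift cm',out,'y-angle',round(a,3),'pos',np.round(s['position'],4),'tz',np.round(R[:,2],3),'F',np.round(s['force'],2),'gap',round(s['finger_gap'],4),'t',round(s['time'],2));return R
E
python3 -c "
from h import *
rows_to([.54,.1865,.23],-.26)"
```

```text
shift cm [array([-47.69, -23.49,   0.09]), np.float64(90.5)] y-angle 1.32 pos [0.1363 0.5324 0.2307] tz [-0.001 -0.001 -1.   ] F [-0.49 -0.22  0.32] gap 0.0852 t 0.15
```

{"method": "send_rows", "body": {"moves": [{"x": -5.3, "y": -2.6, "z": 0, "turn": 10, "grip": 8.5}, {"x": -10.6, "y": -5.2, "z": 0, "turn": 20, "grip": 8.5}, {"x": -15.9, "y": -7.8, "z": 0, "turn": 30, "grip": 8.5}, {"x": -21.2, "y": -10.4, "z": 0, "turn": 40, "grip": 8.5}, {"x": -26.5, "y": -13, "z": 0, "turn": 50, "grip": 8.5}, {"x": -31.8, "y": -15.7, "z": 0, "turn": 60, "grip": 8.5}, {"x": -37.1, "y": -18.3, "z": 0, "turn": 70, "grip": 8.5}, {"x": -42.4, "y": -20.9, "z": 0, "turn": 80, "grip": 8.5}, {"x": -47.7, "y": -23.5, "z": 0, "turn": 90.5, "grip": 8.5}, {"x": -47.7, "y": -23.5, "z": 0, "turn": 90.5, "grip": 8.5}], "newtons": 25}}

```text
time: 1.4
position: [0.5428, 0.1831, 0.2299]
orientation: [0.001, 0.795, 0.607, -0.001]
force: [-0.5, 0.1, 0.4]
finger_gap: 0.0847
```

Run:
```python
from h import *
rows_to([.54,.1865,.15],-.26)
save('wrist','w1.png');save('scene','s1.png')
```

```text
shift cm [array([ 0.27, -0.36,  7.99]), np.float64(-0.3)] y-angle -0.266 pos [0.5428 0.1831 0.2299] tz [-0.001 -0.002 -1.   ] F [-0.51  0.14  0.45] gap 0.0847 t 1.4
```

View pics/w1.png

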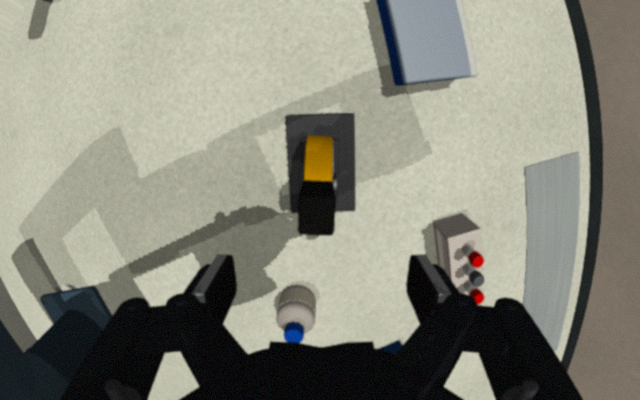

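View pics/s1.png

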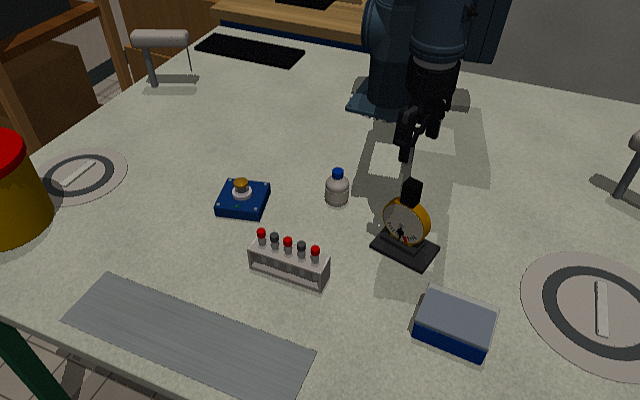

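The wrist view shows the handle, at (318,208), centred between the fingers (mid-column 321) and aligned with them. The scene view shows the gripper directly above the gauge. Descend and pinch.

{"method": "send_rows", "body": {"moves": [{"x": 0.3, "y": -0.3, "z": 2, "turn": 0, "grip": 8.5}, {"x": 0.3, "y": -0.3, "z": 5, "turn": 0, "grip": 8.5}, {"x": 0.3, "y": -0.3, "z": 8, "turn": 0, "grip": 8.5}, {"x": 0.3, "y": -0.3, "z": 8.2, "turn": 0, "grip": 6}, {"x": 0.3, "y": -0.3, "z": 8.2, "turn": 0, "grip": 4}, {"x": 0.3, "y": -0.3, "z": 8.2, "turn": 0, "grip": 3}, {"x": 0.3, "y": -0.3, "z": 8.2, "turn": 0, "grip": 2}, {"x": 0.3, "y": -0.3, "z": 8.2, "turn": 0, "grip": 1.5}, {"x": 0.3, "y": -0.3, "z": 8.2, "turn": 0, "grip": 1.5}, {"x": 0.3, "y": -0.3, "z": 8.2, "turn": 0, "grip": 1.5}], "newtons": 25}}

```text
time: 2.75
position: [0.5389, 0.1897, 0.1497]
orientation: [0.0, 0.793, 0.609, 0.0]
force: [1.9, 1.1, 6.5]
finger_gap: 0.0256
```

Run:
```python
from h import *
rows_to([.54,.1865,.15],-.26)
s=save('scene','s2.png');crop(s,345,465,120,280,3.7,'s2c.png')
```

```text
shift cm [array([-0.28,  0.19, -0.03]), np.float64(-0.0)] y-angle -0.26 pos [0.5389 0.1897 0.1497] tz [ 0.001 -0.    -1.   ] F [1.88 1.11 6.47] gap 0.0256 t 2.75
```

View pics/s2c.png

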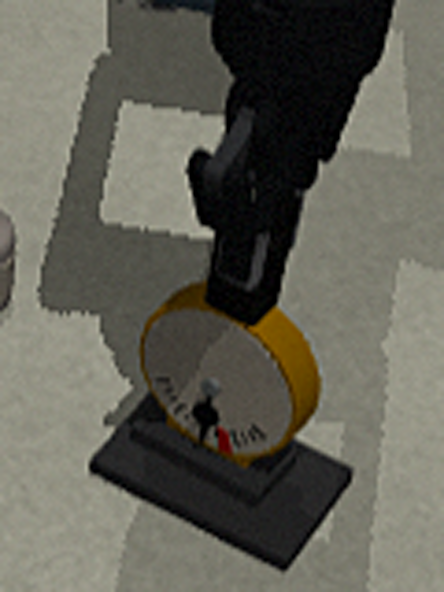

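The pads hold the upper part of the handle on its ±x faces (gap 25.6 mm) and the dial is in full view. Lift.

{"method": "send_rows", "body": {"moves": [{"x": 0, "y": 0, "z": -0.5, "turn": 0, "grip": 1.5}, {"x": 0, "y": 0, "z": -1.5, "turn": 0, "grip": 1.5}, {"x": 0, "y": 0, "z": -3, "turn": 0, "grip": 1.5}, {"x": 0, "y": 0, "z": -5, "turn": 0, "grip": 1.5}, {"x": 0, "y": 0, "z": -7, "turn": 0, "grip": 1.5}, {"x": 0, "y": 0, "z": -9, "turn": 0, "grip": 1.5}, {"x": 0, "y": 0, "z": -10.5, "turn": 0, "grip": 1.5}, {"x": 0, "y": 0, "z": -11, "turn": 0, "grip": 1.5}, {"x": 0, "y": 0, "z": -11, "turn": 0, "grip": 1.5}, {"x": 0, "y": 0, "z": -11, "turn": 0, "grip": 1.5}], "newtons": 25}}

```text
time: 4.05
position: [0.5383, 0.1897, 0.2588]
orientation: [0.0, 0.793, 0.609, -0.0]
force: [-0.3, 0.5, -4.9]
finger_gap: 0.0258
```

Run:
```python
from h import *
# yaw at box: gauge x at +0.5
rows_to([.554,-.169,.26],.5)
s=save('scene','s3.png');crop(s,345,465,60,220,3.7,'s3c.png')
```

```text
shift cm [array([-34.25,  10.75,  -0.1 ]), np.float64(-43.6)] y-angle -0.26 pos [0.5383 0.1897 0.2588] tz [-0.001 -0.001 -1.   ] F [-0.32  0.54 -4.87] gap 0.0258 t 4.05
```

View pics/s3c.png

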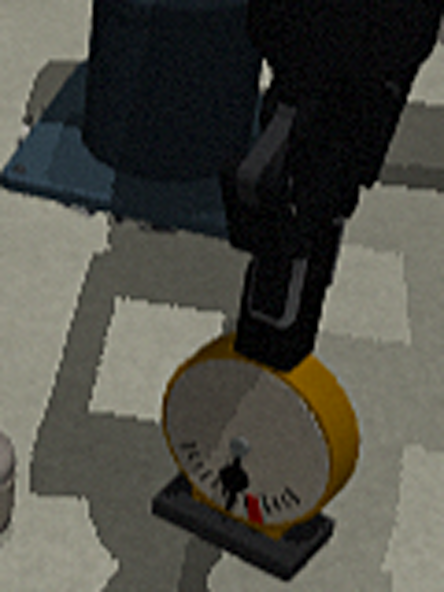

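The gauge is lifted and hanging upright. Carry it to above the stud, turning it toward the scene camera on the way.

{"method": "send_rows", "body": {"moves": [{"x": -1, "y": 0.3, "z": 0, "turn": -2, "grip": 1.5}, {"x": -3, "y": 0.9, "z": 0, "turn": -5, "grip": 1.5}, {"x": -5.5, "y": 1.7, "z": 0, "turn": -8, "grip": 1.5}, {"x": -8.5, "y": 2.7, "z": 0, "turn": -12, "grip": 1.5}, {"x": -12, "y": 3.8, "z": 0, "turn": -16, "grip": 1.5}, {"x": -15.5, "y": 4.9, "z": 0, "turn": -20, "grip": 1.5}, {"x": -19, "y": 6, "z": 0, "turn": -25, "grip": 1.5}, {"x": -22, "y": 6.9, "z": 0, "turn": -29, "grip": 1.5}, {"x": -24.5, "y": 7.7, "z": 0, "turn": -33, "grip": 1.5}, {"x": -26, "y": 8.2, "z": 0, "turn": -36, "grip": 1.5}]}}

```text
time: 5.35
position: [0.5503, -0.0841, 0.2582]
orientation: [-0.001, 0.566, 0.825, -0.001]
force: [0.4, 0.2, -3.9]
finger_gap: 0.0252
```

Run:
```python
from h import *
rows_to([.5527,-.1665,.255],.5)
```

```text
shift cm [array([-7.77, -2.75,  0.32]), np.float64(-7.5)] y-angle 0.369 pos [ 0.5503 -0.0841  0.2582] tz [-0.002 -0.    -1.   ] F [ 0.37  0.16 -3.9 ] gap 0.0252 t 5.35
```

{"method": "send_rows", "body": {"moves": [{"x": -1.2, "y": -0.4, "z": 0, "turn": -1, "grip": 1.5}, {"x": -2.4, "y": -0.9, "z": 0, "turn": -3, "grip": 1.5}, {"x": -4, "y": -1.4, "z": 0, "turn": -5, "grip": 1.5}, {"x": -5.5, "y": -1.9, "z": 0, "turn": -7, "grip": 1.5}, {"x": -6.7, "y": -2.4, "z": 0.2, "turn": -7.5, "grip": 1.5}, {"x": -7.5, "y": -2.7, "z": 0.3, "turn": -7.5, "grip": 1.5}, {"x": -7.8, "y": -2.8, "z": 0.3, "turn": -7.5, "grip": 1.5}, {"x": -7.8, "y": -2.8, "z": 0.3, "turn": -7.5, "grip": 1.5}, {"x": -7.8, "y": -2.8, "z": 0.3, "turn": -7.5, "grip": 1.5}, {"x": -7.8, "y": -2.8, "z": 0.3, "turn": -7.5, "grip": 1.5}]}}

```text
time: 6.6
position: [0.5523, -0.1665, 0.2554]
orientation: [-0.001, 0.51, 0.86, -0.001]
force: [-0.4, -0.2, -3.6]
finger_gap: 0.0252
```

Run:
```python
from h import *
rows_to([.5527,-.1665,.215],.5)
s=save('scene','s4.png');crop(s,180,310,60,230,3.5,'s4c.png')
t=save('top','t4.png');crop(t,350,440,160,240,8,'t4c.png')
import pickle;pickle.dump((s,t),open('d4.pkl','wb'))
```

```text
shift cm [array([-0.02,  0.04,  4.04]), np.float64(0.0)] y-angle 0.5 pos [ 0.5523 -0.1665  0.2554] tz [-0.002 -0.    -1.   ] F [-0.39 -0.2  -3.61] gap 0.0252 t 6.6
```

View pics/s4c.png

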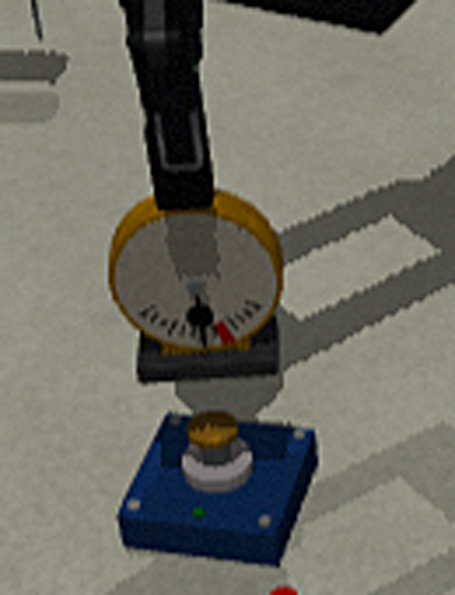

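View pics/t4c.png

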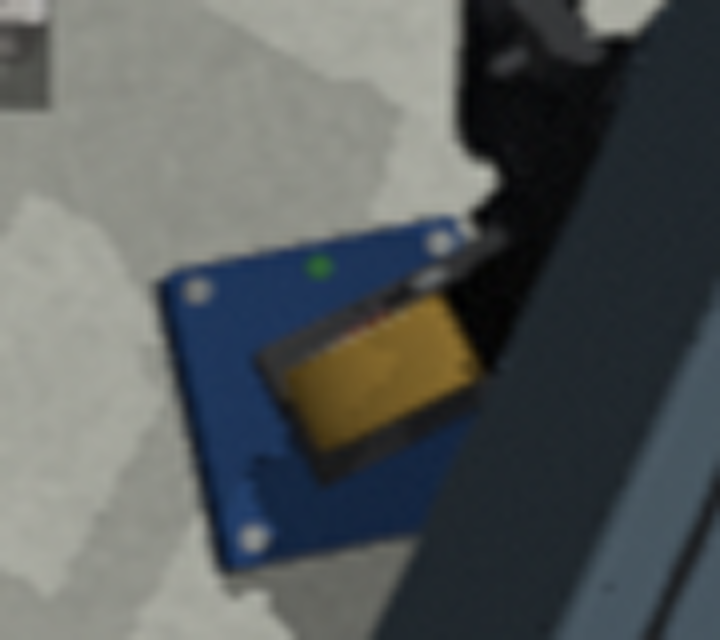

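The gauge hangs upright over the box with the pointer near the dial's zero. In the scene view the bottom front foot edge runs from (220.5,169) to (259.7,165.5). I'll check the foot position against the stud.

Run:
```python
from h import *
import pickle
s,t=pickle.load(open('d4.pkl','rb'))
S=lambda x,y:(180+(x+.5)/3.5-.5,60+(y+.5)/3.5-.5)
T=lambda x,y:(350+(x+.5)/8-.5,160+(y+.5)/8-.5)
a=onz(s,*S(142,381),.1177);b=onz(s,*S(279,371),.1177);print(a,b,np.linalg.norm(a-b))
e=(b-a)/np.linalg.norm(b-a);xa=np.array([e[1],-e[0],0]);print('yaw',np.arctan2(xa[1],xa[0]),'foot centre',(a+b)/2-.022*xa)
# top view: foot +y end corners z=.1297 top
a=onz(t,*T(255,352),.1297);b=onz(t,*T(325,485),.1297);print(a,b,np.linalg.norm(a-b))
x=(a-b)/np.linalg.norm(a-b);y=np.array([-x[1],x[0],0]);print('yaw',np.arctan2(x[1],x[0]),'centre',(a+b)/2-.04*y)
for p in((.554,-.169,.07),):print(proj(s,p))
```

```text
[ 0.58596433 -0.19327216  0.1177    ] [ 0.54669741 -0.1250216   0.1177    ] 0.07874027517948341
yaw 0.5220858549646843 foot centre [ 0.54726169 -0.17011804  0.1177    ]
[ 0.55206545 -0.12061956  0.1297    ] [ 0.51411699 -0.14075723  0.1297    ] 0.04296057689986678
yaw 0.48787248628234464 centre [ 0.55184112 -0.16602168  0.1297    ]
[241.17069693 180.26452461]
```

Two views agree within about 4 mm. The foot is about 4 mm short along gauge x, so I'll shift 0.3 cm and lower it.

{"method": "send_rows", "body": {"moves": [{"x": 0, "y": 0.2, "z": 1, "turn": 0, "grip": 1.5}, {"x": 0, "y": 0.3, "z": 2, "turn": 0, "grip": 1.5}, {"x": 0, "y": 0.3, "z": 3, "turn": 0, "grip": 1.5}, {"x": 0, "y": 0.3, "z": 3.8, "turn": 0, "grip": 1.5}, {"x": 0, "y": 0.3, "z": 4.3, "turn": 0, "grip": 1.5}, {"x": 0, "y": 0.3, "z": 4.6, "turn": 0, "grip": 1.5}, {"x": 0, "y": 0.3, "z": 4.8, "turn": 0, "grip": 1.5}, {"x": 0, "y": 0.3, "z": 5, "turn": 0, "grip": 1.5}, {"x": 0, "y": 0.3, "z": 5.1, "turn": 0, "grip": 1.5}, {"x": 0, "y": 0.3, "z": 5.1, "turn": 0, "grip": 1.5}]}}

```text
time: 7.95
position: [0.5551, -0.1653, 0.2047]
orientation: [-0.0, 0.51, 0.86, -0.001]
force: [0.1, 0.1, -0.8]
finger_gap: 0.0251
```

Run:
```python
from h import *
rows_to([.5527,-.1665,.2],.5)
s=save('scene','s5.png');crop(s,190,300,80,230,4,'s5c.png')
```

```text
shift cm [array([ 0.01, -0.26,  0.47]), np.float64(-0.0)] y-angle 0.5 pos [ 0.5551 -0.1653  0.2047] tz [-0.001 -0.001 -1.   ] F [ 0.14  0.06 -0.75] gap 0.0251 t 7.95
```

View pics/s5c.png

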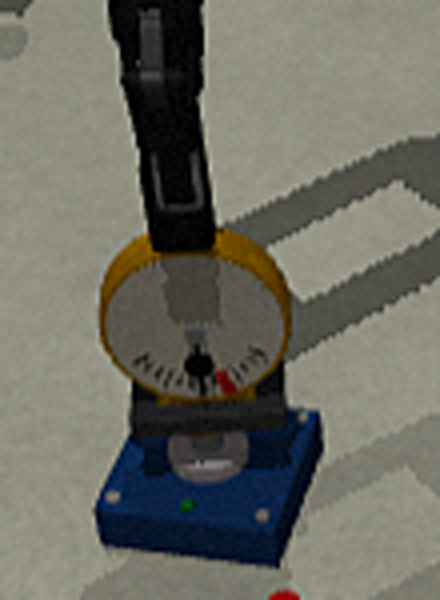

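The stud carries about 3 N (about 4 mm). The foot is upright on it. In this crop the hub is at (195,337), the red band at (225,383) and the pointer tip at (203,392). Next I'll measure the band angle in the dial plane.

```bash
cat >> h.py <<'E'
def dial(s,hub,pts,yaw,c=(.554,-.169),z=.13):
    x=np.array([np.cos(yaw),np.sin(yaw),0]);y=np.array([-x[1],x[0],0])
    P0=np.array([*c,0])+.014*x
    def I(p):
        o,d=ray(s,*p);return o+d*((P0-o)@x)/(d@x)
    H=I(hub);print('hub z',H[2])
    for p in pts:
        v=I(p)-H;print(np.round(p,1),'r',round(np.linalg.norm(v)*1000,1),'ang from down',round(np.arctan2(v@y,-v[2]),3))
def red(s,box):
    u0,u1,v0,v1=box;im=s['image'][v0:v1,u0:u1].astype(int)
    m=((im[...,0]>80)&(im[...,1]<.5*im[...,0])&(im[...,2]<.5*im[...,0])).astype(np.uint8)
    n,l,st,ce=cv2.connectedComponentsWithStats(m)
    return [(ce[i]+[u0,v0],st[i,4]) for i in range(1,n) if st[i,4]>3]
E
python3 - <<'E'
from h import *
s=snapshot('scene')
r=red(s,(215,262,140,185));print(r)
im=s['image'][150:185,225:255]
im2=(255*(im/255.)**.6).astype(np.uint8)
cv2.imwrite('pics/d5.png',cv2.cvtColor(cv2.resize(im2,None,fx=18,fy=16,interpolation=cv2.INTER_CUBIC),cv2.COLOR_RGB2BGR))
S=lambda x,y:(190+(x+.5)/4-.5,80+(y+.5)/4-.5)
dial(s,S(196,336),[S(203,392),S(225,383)]+[a[0] for a in r],.5)
E
```

```text
[(array([245.76470588, 175.35294118]), np.int32(17))]
hub z 0.12545699600092286
[240.4 177.6] r 36.7 ang from down -0.012
[245.9 175.4] r 33.6 ang from down 0.346
[245.8 175.4] r 33.4 ang from down 0.34
```

View pics/d5.png

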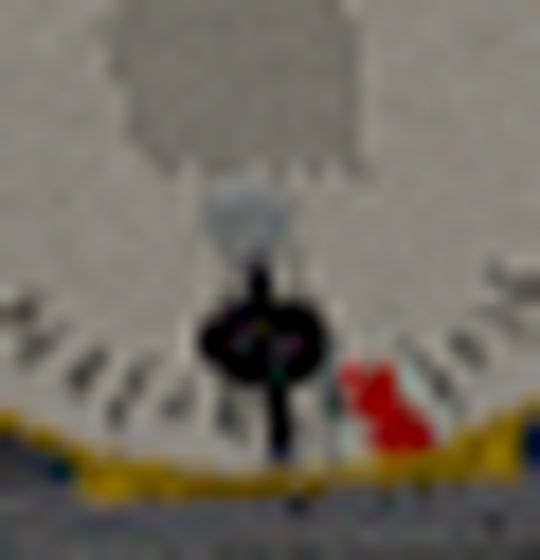

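Band angle is about 0.34 and the pointer reads about 0. First a trial rock of about 0.1 rad along +tool x (= gauge +y), grip at the 20 N minimum, to see whether the handle pivots in the pads.

{"method": "send_rows", "body": {"moves": [{"x": 0, "y": 0, "z": 0.1, "turn": 0, "grip": 1.5}, {"x": 0, "y": 0, "z": 0.2, "turn": 0, "grip": 1.5}, {"x": 0, "y": 0, "z": 0.2, "turn": 0, "grip": 1.5}, {"x": 0.2, "y": 0, "z": 0.2, "turn": 0, "grip": 1.5}, {"x": 0.5, "y": 0, "z": 0.25, "turn": 0, "grip": 1.5}, {"x": 0.8, "y": 0, "z": 0.25, "turn": 0, "grip": 1.5}, {"x": 1.1, "y": 0, "z": 0.3, "turn": 0, "grip": 1.5}, {"x": 1.3, "y": 0, "z": 0.3, "turn": 0, "grip": 1.5}, {"x": 1.5, "y": 0, "z": 0.3, "turn": 0, "grip": 1.5}, {"x": 1.5, "y": 0, "z": 0.3, "turn": 0, "grip": 1.5}], "newtons": 20}}

```text
time: 9.3
position: [0.5477, -0.1519, 0.2016]
orientation: [-0.0, 0.51, 0.86, -0.001]
force: [0.6, -0.5, -0.1]
finger_gap: 0.0253
```

Run:
```python
from h import *
rows_to([.5527,-.1665,.2],.5)
print(sense()['moment'])
s=save('scene','s6.png');crop(s,190,300,80,230,4,'s6c.png')
```

```text
shift cm [array([-1.52, -0.26,  0.16]), np.float64(0.0)] y-angle 0.5 pos [ 0.5477 -0.1519  0.2016] tz [-0.001 -0.001 -1.   ] F [ 0.62 -0.55 -0.09] gap 0.0253 t 9.3
[-0.2885115  -0.27146364  0.00065038]
```

View pics/s6c.png

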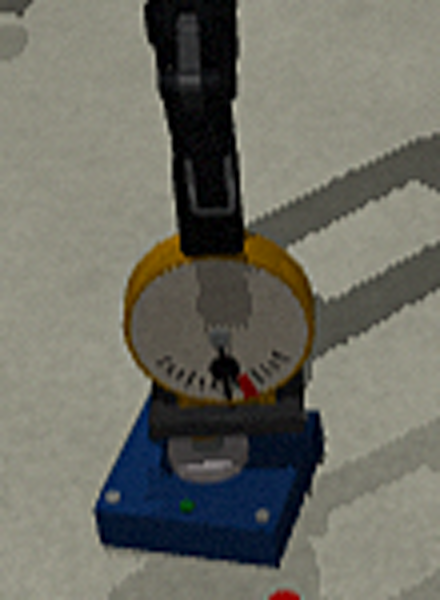

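It partly pivoted and partly slid: the foot moved about 18 crop pixels, the hub 25 and the handle 32. The lateral force is under 1 N, so foot friction is low and pad torsion is too high. I'll press deeper and relax the squeeze by setting the opening close to the handle width.

{"method": "send_rows", "body": {"moves": [{"x": 0, "y": 0, "z": 0.1, "turn": 0, "grip": 2.4}, {"x": 0, "y": 0, "z": 0.2, "turn": 0, "grip": 2.4}, {"x": 0, "y": 0, "z": 0.3, "turn": 0, "grip": 2.45}, {"x": 0.1, "y": 0, "z": 0.4, "turn": 0, "grip": 2.5}, {"x": 0.3, "y": 0, "z": 0.4, "turn": 0, "grip": 2.5}, {"x": 0.5, "y": 0, "z": 0.4, "turn": 0, "grip": 2.5}, {"x": 0.7, "y": 0, "z": 0.4, "turn": 0, "grip": 2.5}, {"x": 0.9, "y": 0, "z": 0.4, "turn": 0, "grip": 2.5}, {"x": 1.0, "y": 0, "z": 0.4, "turn": 0, "grip": 2.5}, {"x": 1.0, "y": 0, "z": 0.4, "turn": 0, "grip": 2.5}], "newtons": 20}}

```text
time: 10.6
position: [0.5429, -0.1431, 0.1976]
orientation: [-0.001, 0.51, 0.86, -0.001]
force: [0.8, 0.0, 1.8]
finger_gap: 0.0252
```

Run:
```python
from h import *
rows_to([.5527,-.1665,.2],.5)
print(sense()['moment'])
s=save('scene','s7.png');crop(s,190,300,80,230,4,'s7c.png')
```

```text
shift cm [array([-2.53, -0.26, -0.24]), np.float64(0.0)] y-angle 0.5 pos [ 0.5429 -0.1431  0.1976] tz [-0.002 -0.    -1.   ] F [0.76 0.02 1.79] gap 0.0252 t 10.6
[-0.24008203 -0.29617245  0.05283026]
```

View pics/s7c.png

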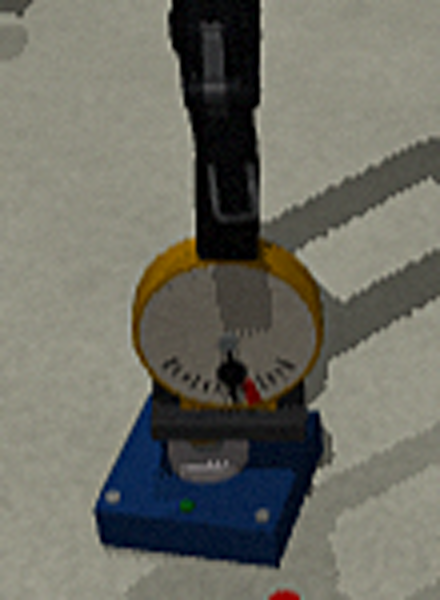

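This time the foot stayed put (+2 px) while the handle moved 18 px, so it is pivoting, and the pointer is nearer the band. Continue in the same way.

{"method": "send_rows", "body": {"moves": [{"x": 0.2, "y": 0, "z": 0, "turn": 0, "grip": 2.5}, {"x": 0.4, "y": 0, "z": 0.05, "turn": 0, "grip": 2.5}, {"x": 0.6, "y": 0, "z": 0.05, "turn": 0, "grip": 2.5}, {"x": 0.8, "y": 0, "z": 0.1, "turn": 0, "grip": 2.5}, {"x": 1.0, "y": 0, "z": 0.1, "turn": 0, "grip": 2.5}, {"x": 1.2, "y": 0, "z": 0.15, "turn": 0, "grip": 2.5}, {"x": 1.4, "y": 0, "z": 0.15, "turn": 0, "grip": 2.5}, {"x": 1.5, "y": 0, "z": 0.2, "turn": 0, "grip": 2.5}, {"x": 1.5, "y": 0, "z": 0.2, "turn": 0, "grip": 2.5}, {"x": 1.5, "y": 0, "z": 0.2, "turn": 0, "grip": 2.5}], "newtons": 20}}

```text
time: 11.9
position: [0.5356, -0.1299, 0.1955]
orientation: [-0.001, 0.51, 0.86, -0.001]
force: [0.1, -1.5, 0.0]
finger_gap: 0.0255
```

Run:
```python
from h import *
rows_to([.5527,-.1665,.2],.5)
print(sense()['moment'])
s=save('scene','s8.png');crop(s,190,300,80,230,4,'s8c.png')
t=save('top','t8.png');crop(t,350,440,160,240,8,'t8c.png')
```

```text
shift cm [array([-4.03, -0.25, -0.45]), np.float64(0.0)] y-angle 0.5 pos [ 0.5356 -0.1299  0.1955] tz [-0.002 -0.    -1.   ] F [ 0.11 -1.48  0.03] gap 0.0255 t 11.9
[-0.28354383 -0.15882347 -0.06306754]
```

View pics/s8c.png

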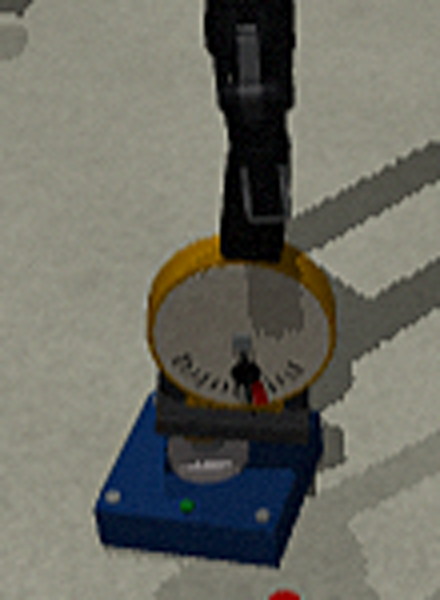

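View pics/t8c.png

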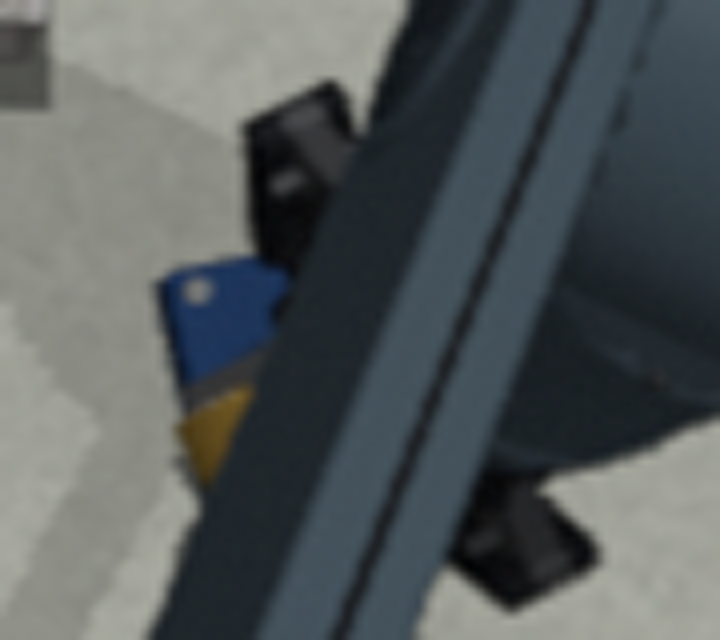

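The lean has grown to about 0.18 by geometry, and the pointer now touches the left edge of the red band region. Contact fell to about 4 N and the foot slid slightly, about 13 mm in total, within the 30 mm limit. I'll press deeper before continuing.

{"method": "send_rows", "body": {"moves": [{"x": 0, "y": 0, "z": 0.2, "turn": 0, "grip": 2.5}, {"x": 0, "y": 0, "z": 0.4, "turn": 0, "grip": 2.5}, {"x": 0.2, "y": 0, "z": 0.5, "turn": 0, "grip": 2.5}, {"x": 0.4, "y": 0, "z": 0.5, "turn": 0, "grip": 2.5}, {"x": 0.6, "y": 0, "z": 0.5, "turn": 0, "grip": 2.5}, {"x": 0.8, "y": 0, "z": 0.55, "turn": 0, "grip": 2.5}, {"x": 1.0, "y": 0, "z": 0.55, "turn": 0, "grip": 2.5}, {"x": 1.2, "y": 0, "z": 0.6, "turn": 0, "grip": 2.5}, {"x": 1.2, "y": 0, "z": 0.6, "turn": 0, "grip": 2.5}, {"x": 1.2, "y": 0, "z": 0.6, "turn": 0, "grip": 2.5}], "newtons": 20}}

```text
time: 13.25
position: [0.5298, -0.1192, 0.1894]
orientation: [-0.001, 0.51, 0.86, -0.0]
force: [-0.1, 0.5, 1.9]
finger_gap: 0.0255
```

Run:
```python
from h import *
rows_to([.5527,-.1665,.2],.5)
s=save('scene','s9.png');crop(s,190,300,80,230,4,'s9c.png')
```

```text
shift cm [array([-5.25, -0.25, -1.06]), np.float64(0.0)] y-angle 0.5 pos [ 0.5298 -0.1192  0.1894] tz [-0.002  0.    -1.   ] F [-0.09  0.47  1.92] gap 0.0255 t 13.25
```

View pics/s9c.png

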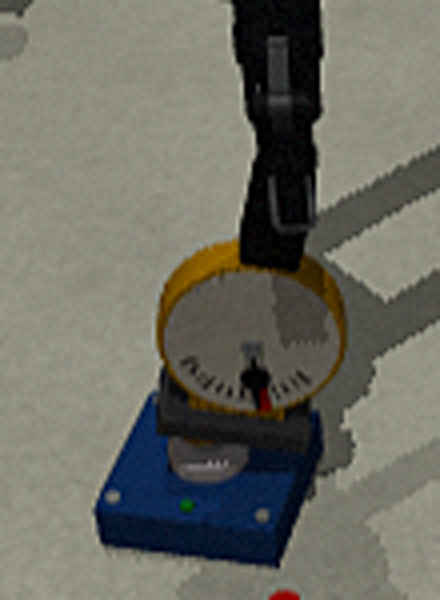

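It pivots well: the foot is visibly leaning and the pointer now overlaps the left part of the red band. I'll zoom in and quantify.

```bash
cat >> h.py <<'E'
def zoom(s,f,u0=238,v0=150,w=34,h=42):
    im=s['image'][v0:v0+h,u0:u0+w];im=(255*(im/255.)**.55).astype(np.uint8)
    cv2.imwrite('pics/'+f,cv2.cvtColor(cv2.resize(im,None,fx=14,fy=14,interpolation=cv2.INTER_CUBIC),cv2.COLOR_RGB2BGR))
E
python3 - <<'E'
from h import *
s=snapshot('scene');print(red(s,(225,275,140,195)));zoom(s,'z9.png')
rows_to([.5527,-.1665,.2],.5)
E
```

```text
[]
shift cm [array([-5.24, -0.25, -1.06]), np.float64(-0.0)] y-angle 0.5 pos [ 0.5298 -0.1193  0.1894] tz [-0.002  0.    -1.   ] F [ 0.43 -0.03  2.03] gap 0.0259 t 13.35
```

View pics/z9.png

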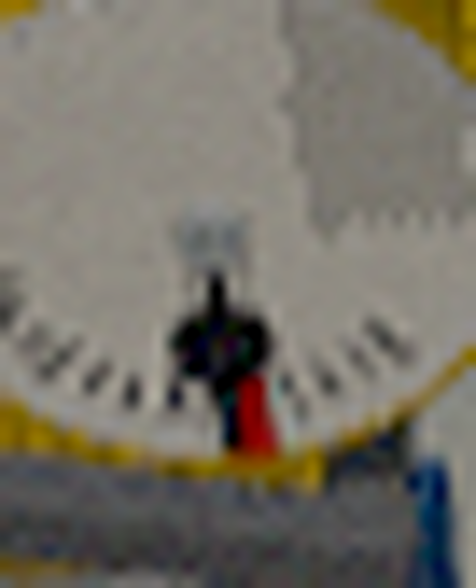

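Hub at (213,240), pointer tip at x=233, and the band at tip level spans about 230–273 (centre about 251). About 0.07 rad remains, roughly 0.9 cm of handle travel.

{"method": "send_rows", "body": {"moves": [{"x": 0.15, "y": 0, "z": 0.05, "turn": 0, "grip": 2.5}, {"x": 0.3, "y": 0, "z": 0.05, "turn": 0, "grip": 2.5}, {"x": 0.45, "y": 0, "z": 0.1, "turn": 0, "grip": 2.5}, {"x": 0.6, "y": 0, "z": 0.15, "turn": 0, "grip": 2.5}, {"x": 0.75, "y": 0, "z": 0.2, "turn": 0, "grip": 2.5}, {"x": 0.9, "y": 0, "z": 0.2, "turn": 0, "grip": 2.5}, {"x": 0.9, "y": 0, "z": 0.2, "turn": 0, "grip": 2.5}, {"x": 0.9, "y": 0, "z": 0.2, "turn": 0, "grip": 2.5}, {"x": 0.9, "y": 0, "z": 0.2, "turn": 0, "grip": 2.5}, {"x": 0.9, "y": 0, "z": 0.2, "turn": 0, "grip": 2.5}], "newtons": 20}}

```text
time: 14.6
position: [0.5253, -0.1113, 0.1874]
orientation: [-0.001, 0.51, 0.86, -0.0]
force: [0.5, 1.1, 1.6]
finger_gap: 0.0256
```

Run:
```python
from h import *
rows_to([.5527,-.1665,.2],.5)
s=save('scene','s10.png');crop(s,190,300,80,230,4,'s10c.png');zoom(s,'z10.png')
```

```text
shift cm [array([-6.15, -0.25, -1.27]), np.float64(-0.0)] y-angle 0.5 pos [ 0.5253 -0.1113  0.1874] tz [-0.002  0.    -1.   ] F [0.46 1.11 1.61] gap 0.0256 t 14.6
```

View pics/z10.png

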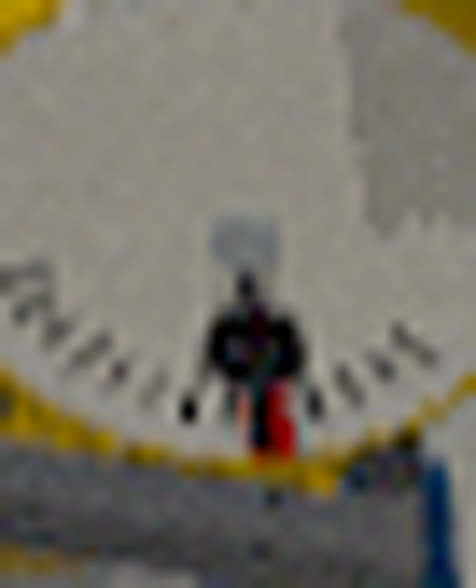

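View pics/s10c.png

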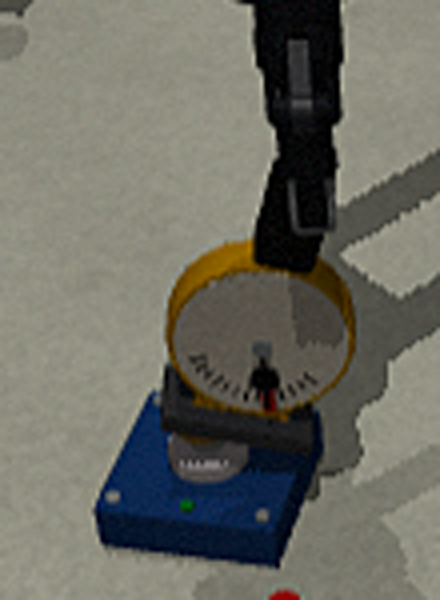

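Red now shows on both sides of the pointer: a thin strip on the left, wider on the right. The pointer is about 0.6 px, or 0.03 rad, short of centre. One small nudge, then let it settle.

{"method": "send_rows", "body": {"moves": [{"x": 0.15, "y": 0, "z": 0.05, "turn": 0, "grip": 2.5}, {"x": 0.3, "y": 0, "z": 0.1, "turn": 0, "grip": 2.5}, {"x": 0.35, "y": 0, "z": 0.1, "turn": 0, "grip": 2.5}, {"x": 0.35, "y": 0, "z": 0.1, "turn": 0, "grip": 2.5}, {"x": 0.35, "y": 0, "z": 0.1, "turn": 0, "grip": 2.5}, {"x": 0.35, "y": 0, "z": 0.1, "turn": 0, "grip": 2.5}, {"x": 0.35, "y": 0, "z": 0.1, "turn": 0, "grip": 2.5}, {"x": 0.35, "y": 0, "z": 0.1, "turn": 0, "grip": 2.5}, {"x": 0.35, "y": 0, "z": 0.1, "turn": 0, "grip": 2.5}, {"x": 0.35, "y": 0, "z": 0.1, "turn": 0, "grip": 2.5}], "newtons": 20}}

```text
time: 15.9
position: [0.5237, -0.1083, 0.1864]
orientation: [-0.001, 0.51, 0.86, -0.0]
force: [0.2, -0.4, 1.5]
finger_gap: 0.0255
```

Run:
```python
from h import *
rows_to([.5527,-.1665,.2],.5)
s=save('scene','s11.png');zoom(s,'z11.png')
im=s['image'].astype(int)
for v in range(174,184):print(v,[tuple(int(c) for c in im[v,u]) for u in range(252,263)])
```

```text
shift cm [array([-6.5 , -0.25, -1.37]), np.float64(0.0)] y-angle 0.5 pos [ 0.5237 -0.1083  0.1864] tz [-0.002  0.    -1.   ] F [ 0.25 -0.43  1.47] gap 0.0255 t 15.9
174 [(97, 89, 80), (100, 93, 82), (22, 20, 20), (0, 0, 0), (4, 1, 3), (0, 0, 1), (3, 6, 7), (5, 0, 2), (0, 0, 0), (38, 35, 33), (101, 94, 86)]
175 [(99, 95, 82), (103, 97, 87), (30, 25, 26), (0, 0, 0), (12, 1, 3), (0, 0, 0), (10, 9, 6), (0, 3, 1), (0, 0, 0), (30, 26, 27), (100, 96, 87)]
176 [(97, 90, 82), (84, 80, 69), (58, 57, 50), (0, 0, 0), (0, 2, 2), (1, 2, 8), (1, 2, 4), (0, 5, 6), (0, 0, 0), (26, 26, 24), (102, 97, 83)]
177 [(103, 98, 87), (37, 35, 33), (75, 72, 64), (38, 38, 36), (0, 0, 0), (10, 0, 0), (0, 3, 2), (21, 4, 8), (61, 59, 52), (19, 18, 16), (106, 102, 90)]
178 [(100, 96, 83), (1, 0, 0), (74, 71, 63), (69, 66, 57), (18, 21, 19), (39, 1, 1), (0, 1, 2), (53, 0, 0), (82, 85, 74), (18, 19, 20), (62, 62, 56)]
179 [(74, 70, 63), (40, 37, 35), (88, 83, 75), (56, 54, 47), (41, 45, 41), (55, 14, 12), (0, 0, 0), (67, 0, 0), (77, 70, 59), (55, 57, 49), (24, 28, 24)]
180 [(60, 57, 52), (86, 80, 76), (99, 95, 84), (79, 78, 70), (64, 63, 57), (59, 1, 3), (0, 0, 4), (56, 0, 0), (80, 39, 36), (70, 72, 66), (54, 51, 48)]
181 [(87, 83, 80), (94, 94, 90), (97, 92, 85), (95, 94, 86), (88, 92, 84), (84, 12, 11), (0, 0, 0), (53, 0, 0), (82, 28, 27), (72, 77, 68), (94, 87, 87)]
182 [(84, 65, 42), (95, 81, 51), (89, 74, 43), (89, 74, 44), (96, 91, 65), (83, 14, 4), (36, 2, 0), (74, 0, 0), (77, 19, 10), (59, 55, 32), (86, 72, 49)]
183 [(56, 40, 4), (56, 40, 0), (65, 46, 0), (64, 46, 0), (81, 62, 15), (70, 36, 0), (64, 37, 0), (75, 36, 0), (68, 35, 0), (56, 38, 0), (80, 53, 0)]
```

View pics/z11.png

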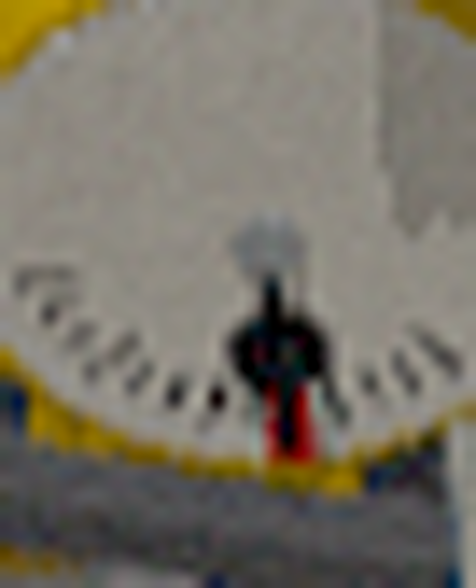

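Red now flanks the pointer almost evenly: at row 181 red covers columns 256.6–260.3 and the pointer is at 258, so the error is about 0.3–0.4 px, or 0.7 mm. I'll nudge 0.1 cm, firm the grip to lock it, and let the pointer settle.

{"method": "send_rows", "body": {"moves": [{"x": 0.1, "y": 0, "z": 0, "turn": 0, "grip": 2.5}, {"x": 0.1, "y": 0, "z": 0, "turn": 0, "grip": 2.5}, {"x": 0.1, "y": 0, "z": 0, "turn": 0, "grip": 2.4}, {"x": 0.1, "y": 0, "z": 0, "turn": 0, "grip": 2.2}, {"x": 0.1, "y": 0, "z": 0, "turn": 0, "grip": 2}, {"x": 0.1, "y": 0, "z": 0, "turn": 0, "grip": 1.5}, {"x": 0.1, "y": 0, "z": 0, "turn": 0, "grip": 1.5}, {"x": 0.1, "y": 0, "z": 0, "turn": 0, "grip": 1.5}, {"x": 0.1, "y": 0, "z": 0, "turn": 0, "grip": 1.5}, {"x": 0.1, "y": 0, "z": 0, "turn": 0, "grip": 1.5}], "newtons": 25}}

```text
time: 17.2
position: [0.5232, -0.1074, 0.1864]
orientation: [-0.001, 0.51, 0.86, -0.0]
force: [0.7, -0.7, 0.8]
finger_gap: 0.0254
```

{"method": "send_rows", "body": {"moves": [{"x": 0, "y": 0, "z": 0, "turn": 0, "grip": 1.5}, {"x": 0, "y": 0, "z": 0, "turn": 0, "grip": 1.5}, {"x": 0, "y": 0, "z": 0, "turn": 0, "grip": 1.5}, {"x": 0, "y": 0, "z": 0, "turn": 0, "grip": 1.5}, {"x": 0, "y": 0, "z": 0, "turn": 0, "grip": 1.5}, {"x": 0, "y": 0, "z": 0, "turn": 0, "grip": 1.5}, {"x": 0, "y": 0, "z": 0, "turn": 0, "grip": 1.5}, {"x": 0, "y": 0, "z": 0, "turn": 0, "grip": 1.5}, {"x": 0, "y": 0, "z": 0, "turn": 0, "grip": 1.5}, {"x": 0, "y": 0, "z": 0, "turn": 0, "grip": 1.5}], "newtons": 25}}

```text
time: 18.45
position: [0.5232, -0.1074, 0.1864]
orientation: [-0.001, 0.51, 0.86, -0.0]
force: [-0.3, -0.5, 1.6]
finger_gap: 0.0254
```

Run:
```python
from h import *
rows_to([.5527,-.1665,.2],.5)
s=save('scene','s12.png');zoom(s,'z12.png');crop(s,205,285,110,210,6,'s12c.png')
im=s['image'].astype(int)
for v in range(177,184):print(v,[tuple(int(c) for c in im[v,u]) for u in range(255,263)])
F=[sense()['force']]
for i in range(3): snapshot('wrist');F.append(sense()['force'])
print(np.round(F,2))
import pickle;pickle.dump(s,open('d12.pkl','wb'))
```

```text
shift cm [array([-6.6 , -0.25, -1.37]), np.float64(-0.0)] y-angle 0.5 pos [ 0.5232 -0.1074  0.1864] tz [-0.002  0.    -1.   ] F [-0.3  -0.46  1.61] gap 0.0254 t 18.45
177 [(87, 80, 70), (18, 19, 17), (10, 10, 13), (0, 2, 2), (10, 0, 1), (18, 5, 4), (59, 57, 51), (65, 64, 55)]
178 [(108, 105, 90), (26, 23, 26), (63, 47, 38), (8, 0, 1), (22, 3, 0), (59, 28, 19), (79, 78, 70), (31, 28, 27)]
179 [(95, 91, 80), (16, 19, 15), (79, 57, 52), (15, 0, 0), (28, 0, 3), (71, 18, 15), (73, 77, 70), (19, 20, 18)]
180 [(97, 93, 81), (48, 52, 48), (73, 52, 49), (31, 0, 0), (12, 2, 0), (82, 0, 0), (74, 82, 69), (49, 49, 44)]
181 [(97, 95, 90), (82, 85, 77), (75, 53, 49), (28, 0, 0), (5, 0, 0), (91, 0, 0), (74, 62, 61), (92, 90, 85)]
182 [(92, 77, 48), (90, 79, 46), (96, 62, 46), (66, 5, 0), (28, 5, 5), (80, 5, 0), (66, 39, 25), (87, 73, 49)]
183 [(65, 46, 0), (74, 52, 0), (82, 53, 22), (74, 34, 0), (54, 36, 0), (71, 34, 0), (63, 40, 0), (88, 61, 0)]
[[-0.15 -0.73  0.58]
 [ 0.44 -0.31  1.08]
 [-0.85  0.1   1.08]
 [-0.07  0.33  1.01]]
```

View pics/z12.png

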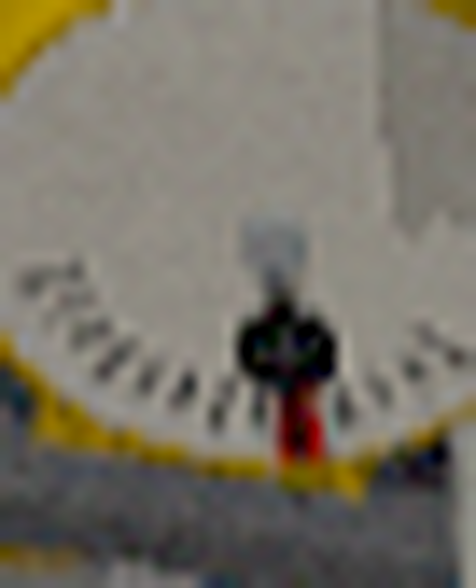

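View pics/s12c.png

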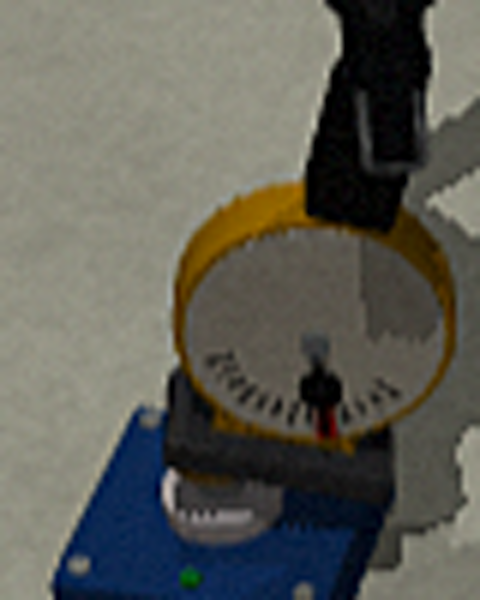

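The pointer is centred: at row 181 red spans 257.1–260.8 and the pointer is at about 258.6, an error of about 0.6 mm against the 3.4 mm limit. Contact is about 5–5.5 N. Last check is the foot centre relative to the stud.

Run:
```python
from h import *
import pickle
s=pickle.load(open('d12.pkl','rb'))
S=lambda x,y:(205+(x+.5)/6-.5,110+(y+.5)/6-.5)
X=np.array([np.cos(.5),np.sin(.5),0]);Y=np.array([-X[1],X[0],0]);st=np.array([.554,-.169,.07])
# bottom front edge lies in the gauge's front plane, 22 mm ahead of the foot centre plane
P0=st+.022*X
pts=[]
for p in((166,462),(390,510)):
    o,d=ray(s,*S(*p));q=o+d*((P0-o)@X)/(d@X);pts.append(q);print((q-st)@Y,q[2])
a,b=pts;m=(a+b)/2;print('len',np.linalg.norm(a-b),'lean',np.arctan2(a[2]-b[2],(b-a)@Y),'centre lateral',(m-st)@Y,'z',m[2])
```

```text
-0.017739968929581042 0.07266242098974485
0.05777203026967579 0.04376577423258177
len 0.08085219982707229 lean 0.3654834688077594 centre lateral 0.0200160306700474 z 0.05821409761116331
```

Foot edge measures 80.9 mm (80 expected) and the lean is 0.365. The foot centre is 17–20 mm from the stud (limit 30) at z = 0.058 (above 0.045). Everything is within limits, so I'm handing in.

```bash
python3 -c "
from h import *
print(close_job())
rows_to([.5527,-.1665,.2],.5)"
```

```text
the job is handed in; nothing more can be done
None
the job is handed in; nothing more can be done
```

I picked up the gauge, set it upright on the stud, rocked it until its pointer settled in the red band, and handed in at about 18.6 s while still holding it. The hand-in reported no verdict.

**How I did it:** the tool can't be tilted. I therefore pinched the handle across its 26 mm side instead of the 30 mm side the brief describes, which let the gauge pivot between the pads. It stood upright on the stud, pressing it about 4 mm. I then moved the handle sideways with a light squeeze, nudged the pointer into place and firmed the grip to 25 N.

**Last checks:**

| Check | Measured | Limit |
|---|---|---|
| Pointer from the middle of the red band | about 0.6 mm | 3.4 mm |
| Force on the stud | about 5 N, roughly 8 mm down | 0.5 to 15 N, at least 1 mm down |
| Foot centre from the stud | 17 mm (kinematics), 20 mm (camera) | 30 mm |
| Foot height | 58 mm | at least 45 mm |

The lean measured from the foot edge is 0.365 rad, against about 0.34 for the band; they differ by a little over 1 degree. The tool stayed vertical, and no picture showed the rack, bottle or tip box being touched.

**Less certain:**
- **Foot slip:** on the first rock the foot slid on the stud. It ended well off centre but inside the limit.
- **Stud travel:** this is inferred from wrist force readings that vary by about 1 N.
- **Fore-aft tilt:** I did not measure the dial's tilt separately. I relied on the flat pads and the vertical tool.

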